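# Shut and latch the orange sample box

## Task

Two white sample boxes stand open on the lab bench. On the one with the orange hatch, lift the latch bar by its orange thumb tab, draw the sliding hatch fully shut with the bar raised over the striker, then let the bar drop all the way into the catch behind it. Leave the box with the blue hatch as it is.

Things in the scene. Friction and masses are not known exactly. Their poses are not given: they have to be found in the camera images.
- orange_tab (a point): Centre of the orange thumb tab (26 long, 14 thick, 40 high, 161 mm above the bench) on the steel latch bar; pinch its 14 mm from above along y. x: along the bar from pivot to nose, the level way the hatch shuts; z up while the bar is down. The pivot pin (along y, on the hatch) is 75 mm behind (-x), 26 below; the nose is 64 mm ahead, reaching 54 below. The tab must turn about y as the bar swings.
- orange_hatch (a joint): Distance (m) of the orange hatch from shut: 0 shut at its stop, starts 0.05 to 0.09, end 0.10. Plate 122 x 132 x 8 mm sliding level on a fixed white box 340 x 160 x 100 mm; 1.5 N friction, stays where left, carries the bar. Under 0.028 the nose is past the near face of the striker (upright plate, 6 thick, 44 wide, top 126 mm above the bench); the nose drops in behind it when within 0.009 of shut.
- orange_bar (a joint): Angle (rad) of the orange box's latch bar: 0 down and level, its start and also its place in the catch; positive nose raised, end 0.9. Down, the nose reaches 19 mm below the striker's top and cannot pass; 0.15 (about 11 mm up at the tab) just clears, 0.25 to 0.5 is comfortable. The bar (14 wide, 12 high, 0.12 kg) falls by its own weight. The catch is the 38 mm space behind the striker.
- blue_tab (a point): Centre of the blue thumb tab on the other box, equal but with a blue hatch, which also stands open and in either place: a bystander, to be left alone. Same size, height and axes as orange_tab.

How it is judged:
By the outcome, as a careful person would: the job done as asked, in the order asked, and still so for the second after the job is handed in, with the robot touching nothing.
It also fails if it takes over 32 s, if anything falls off the work surface, if the arm or the gripper's body presses on something with over 40 N, if the wrist force passes 120 N, or if a joint passes its speed limit or range.

## Robot

A 6-joint arm with a two-finger parallel gripper is mounted at the origin on the work surface. World frame = base frame: x ahead of the robot, y to its left, z up, the work surface at z = 0. Lengths are in m, angles in rad, forces in N, time in s.
With the tool pointing down it reaches from about 0.325 to 0.75 m from the base axis. Payload 7.6 kg.
Tool frame: the origin (TCP) lies at the very end of the fingers, on their centre line; the grasp point (between the pads) lies 19 mm behind it; z points along the fingers, y is the direction in which the jaws open and shut (so a half turn about z gives the same grasp; the last joint's range is limited). The gripper opens to 85 mm and grips with 20 to 120 N. Pads are 22 mm wide; open, the fingers measure 114 mm over their backs; the gripper's body (76 mm by 85 mm) begins 54 mm behind the grasp point. The pads swing forward as they close: fully open they stand 13 mm farther back than shut.
Start: joints at [1.224, 0.052, 1.401, -0, 1.689, -0.07], TCP at [0.143, 0.505, 0.231] pointing down, gripper open.
Joint ranges: [-2.9, 2.9], [-0.91, 2.17], [0.12, 2.37], [-1.06, 4.2], [0.26, 2.73], [-2.93, 2.93]. Speed limits (rad/s): [2.57, 2.57, 3.01, 3.14, 3.14, 3.14].

## Interface

Orientations are given as [roll, pitch, yaw] about the fixed x, y, z axes, in that order (R = Rz(yaw) Ry(pitch) Rx(roll)).
In Python, from rig import r gives the robot as it stands. The module is installed in compiled form; this text tells all that it offers.
- The arm moves only by the tool arm_command, never from a script. Its arguments are lists of equal length, an entry for each row: "travel": the shift along the tool's x, y, z in mm, a list of three; "roll": the turn about the tool's z in rad. In form: {"travel": [[tx, ty, tz], ...], "roll": [roll, ...]}. A call has 1 to 10 rows; each row shifts and turns the commanded pose from where the row before left it, along the tool's axes as they then stand; what a row does not reach is not made up. A row lasts 1/10 s, in which the tool goes at most 50 mm and 8.59 degrees, less where a joint would pass 70% of its speed; a pose out of reach is approached as far as the arm can. A call is refused whole if a number of a shift passes 50 or a number of a turn 0.15, either way. A call with a gripper value outside its range is refused whole. "jaw" is the gripper command: -1 is shut, 1 is fully open, values between are in proportion, set as the call begins (left out, the last holds). The fingers move at their own pace and stop on an object; "force" is the grip in N (left out, the last holds). Time passes only in rows, so rows that do not move let the fingers close. It gives the time, the measured TCP pose, the force and the opening at its end, in the units of the state.
- r.get_obs(): the state, without advancing time (a new reading comes with each control period).
- r.get_image(name): name is "scene" or "top" or "wrist"; returns (picture, depth): 480x640x3 uint8, blue, green, red; 480x640 float32, m along the optical axis (not along the pixel's ray), 0 where there is no reading.
- r.camera_model(name): a dict with "mtx" (3x3 intrinsics, pixels), "R" (3x3) and "t" (3): a world point X has camera coordinates R X + t; the wrist camera has in their place "mount" (4x4, takes a point from camera to tool coordinates, whose origin is the TCP and whose axes are the flange's). Camera axes: x right, y down, z forward; pixel columns grow to the right and rows downward; lengths in m; the calibration is good to about 2 mm. A picture is of the moment at which its call begins: read the wrist's pose just before it. camera_model takes no time and is no camera call.
- r.hand_in(): hands the job in, once; it reports no verdict.
Trained networks look in the newest picture that a camera, given by its name, has taken for a name from the list of things; names that differ only in an ending like _2 or _b are one class to them, and where a whole thing is asked for, a point or a joint stands for the part that bears it (a point fixed in the world has none). Each returns a list of dicts, best first, with "conf" (0 to 1); they miss things now and then, are a little off and sometimes report something else, mostly with a low value. They report only what shows in the picture. A call takes as long as a camera call.
- r.look_for(camera, label): "bbox" ([left, top, width, height] in pixels, round what is visible of it).
- r.tip_of(camera, label): "xy" ([column, row] in pixels: a listed point, or the origin of a listed thing).
The state is a dict: "t": time; "joints": joint angles; "joint_vel": joint speeds; "effort": joint torques, N m; "position": TCP position; "tool_rot": TCP orientation; "ft_force": force on the tool from outside, world axes, zero at the start; "torque": the same for the moment, N m; "finger_gap": finger opening in m.
Only numpy, scipy, OpenCV 4.12 (cv2) and the standard library are available. Lean on these libraries where they do the work, as an engineer would, in place of code of your own. Each camera call takes 0.05 s, during which the arm holds its last target.

## Working session

There is one attempt and no reset: what is moved stays moved. The work goes in short steps, Python scripts to look and compute and a tool call to move; the robot and the scene stay as the last step left them, time stands still between calls to the robot, and variables do not carry over. Pictures are saved under pics/ and viewed, and the job is handed in when it is done.

Besides the shell and the picture viewer there is one more tool, called after "Emit:" as a command line: name --pt "numbers of a row" for each row, then --argument value for the rest. arm_command: Moves the arm, as the interface text tells. Its arguments: {"type":"object","properties":{"travel":{"type":"array"},"roll":{"type":"array"},"jaw":{"type":"number"},"force":{"type":"number"}},"required":["travel","roll"]}

```bash
mkdir -p pics
python3 - <<'E'
from rig import r
import cv2,numpy as np
o=r.get_obs();print({k:np.round(v,3) for k,v in o.items()})
for c in ["scene","top"]:
    im,d=r.get_image(c);cv2.imwrite(f"pics/{c}0.png",im);np.save(f"{c}_d.npy",d)
    m=r.camera_model(c);print(c,m)
    for l in ["orange_tab","blue_tab"]:
        for t in r.tip_of(c,l)[:3]:
            u,v=t["xy"];print(c,l,t)
            dd=d[int(round(v)),int(round(u))]
            p=np.linalg.inv(m["mtx"])@np.array([u,v,1])*dd
            print(np.array(m["R"]).T@(p-np.array(m["t"]).ravel()))
E
```

```text
{'t': np.float64(0.0), 'joints': array([ 1.224,  0.053,  1.402, -0.   ,  1.689, -0.07 ]), 'joint_vel': array([ 0.001,  0.   , -0.   , -0.001, -0.001,  0.001]), 'effort': array([ 0.0000e+00, -3.8167e+01, -3.6019e+01, -0.0000e+00,  6.0000e-03,
       -0.0000e+00]), 'position': array([0.143, 0.505, 0.23 ]), 'tool_rot': array([-3.14 , -0.   ,  2.865]), 'ft_force': array([-0.792, -1.019,  0.07 ]), 'torque': array([-0.054,  0.006, -0.   ]), 'finger_gap': np.float64(0.085)}
scene {'mtx': array([[513.58478259,   0.        , 316.48958012],
       [  0.        , 513.58478259, 240.78247352],
       [  0.        ,   0.        ,   1.        ]]), 'R': array([[ 0.59294808,  0.8052032 ,  0.00776973],
       [ 0.62190372, -0.45179518, -0.63962245],
       [-0.51151572,  0.38409493, -0.76864996]]), 't': array([-0.33511051, -0.30135612,  1.14108544])}
scene orange_tab {'xy': [428.3, 128.6], 'conf': 0.68}
[0.54189661 0.2387309  0.16906625]
scene blue_tab {'xy': [163.2, 244.7], 'conf': 0.67}
[ 0.52125626 -0.21255346  0.17798283]
top {'mtx': array([[546.68750015,   0.        , 324.65015947],
       [  0.        , 546.68750015, 239.60165184],
       [  0.        ,   0.        ,   1.        ]]), 'R': array([[-0.0190356 , -0.99971508,  0.01440167],
       [-0.98658988,  0.01644636, -0.16238822],
       [ 0.16210509, -0.0172997 , -0.98662184]]), 't': array([-0.00761219,  0.6101228 ,  0.84417766])}
top orange_tab {'xy': [140.0, 277.6], 'conf': 0.71}
[0.54059366 0.24025597 0.17323957]
top blue_tab {'xy': [461.7, 294.0], 'conf': 0.87}
[ 0.50937403 -0.20298638  0.18181601]
```

View pics/scene0.png

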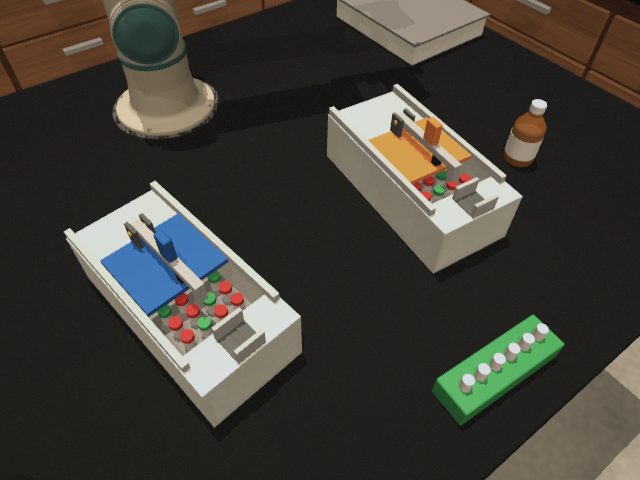

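View pics/top0.png

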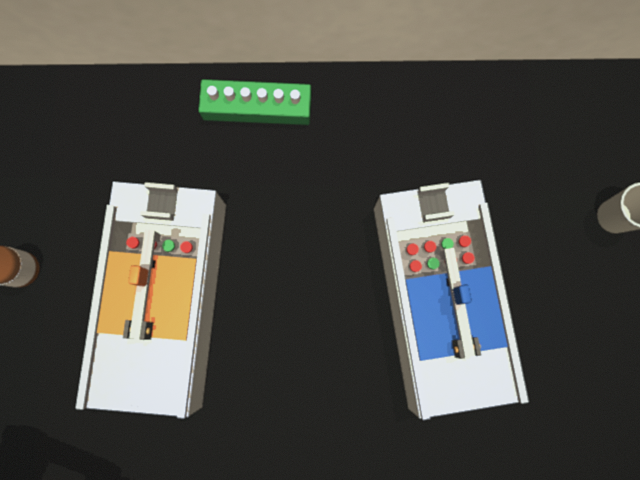

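```bash
python3 - <<'E'
from rig import r
import cv2,numpy as np
for c in ["top","scene"]:
    im=cv2.imread(f"pics/{c}0.png");d=np.load(f"{c}_d.npy");m=r.camera_model(c)
    K=m["mtx"];v,u=np.mgrid[:480,:640]
    P=np.stack([(u-K[0,2])/K[0,0]*d,(v-K[1,2])/K[1,1]*d,d],-1)
    W=(P-np.array(m["t"]).ravel())@m["R"]
    hsv=cv2.cvtColor(im,cv2.COLOR_BGR2HSV)
    org=(hsv[...,0]>5)&(hsv[...,0]<22)&(hsv[...,1]>140)&(hsv[...,2]>80)&(d>0)
    reg=(W[...,0]>.35)&(W[...,0]<.75)&(W[...,1]>.1)&(W[...,1]<.4)
    pl=org&reg&(W[...,2]<.125)&(W[...,2]>.09); tb=org&reg&(W[...,2]>.14)
    for n,k in [("plate",pl),("tab",tb)]:
        p=W[k];print(c,n,len(p),p.mean(0),p.min(0),p.max(0))
        print(cv2.minAreaRect((p[:,:2]*1000).astype(np.float32)))
    top=tb&(W[...,2]>.172);print("tabtop",len(W[top]),W[top].mean(0),W[top][:,2].max())
    # whole box: rim pts
    b=reg&(W[...,2]>.09)&(W[...,2]<.125);p=W[b]
    print("box",cv2.minAreaRect((p[:,:2]*1000).astype(np.float32)))
    h=reg&(W[...,2]>.118)&(~org)&(W[...,2]<.16);p=W[h]
    # bar: gray narrow
    q=p[(p[:,0]>.45)&(p[:,0]<.62)&(abs(p[:,1]-.24)<.025)&(p[:,2]>.13)]
    l=cv2.fitLine((q[:,:2]*1000).astype(np.float32),cv2.DIST_HUBER,0,.01,.01).ravel()
    print("bar",len(q),l,np.arctan2(l[1],l[0]),q.min(0),q.max(0))
    s=p[(p[:,0]>.6)&(abs(p[:,1]-.24)<.04)]
    if len(s):print("striker",len(s),s.min(0),s.max(0))
E
python3 - <<'E'
import cv2
a=cv2.imread("pics/top0.png")[170:420,70:240]
cv2.imwrite("pics/topz.png",cv2.resize(a,None,fx=2.4,fy=2.4,interpolation=3)[:600])
E
```

```text
top plate 5666 [0.52130022 0.24734283 0.11040385] [0.45493533 0.17847252 0.10494684] [0.58774439 0.32209495 0.12478351]
((521.2325439453125, 250.28248596191406), (133.28062438964844, 121.18933868408203), 84.031982421875)
top tab 315 [0.54368625 0.24408333 0.17329392] [0.48347458 0.2384205  0.14126632] [0.55789945 0.26252917 0.18427026]
((520.00439453125, 250.28628540039062), (14.65969181060791, 75.9597396850586), 81.13789367675781)
tabtop 215 [0.54416176 0.24565824 0.18002645] 0.18427025844630263
box ((521.6074829101562, 248.791259765625), (161.38539123535156, 340.89794921875), 84.37982177734375)
bar 1343 [ 9.9506658e-01 -9.9209167e-02  5.3168909e+02  2.4576544e+02] -0.09937264 [0.45632595 0.23241164 0.13001785] [0.61376826 0.26495492 0.15996094]
striker 445 [0.60000072 0.20998209 0.11813701] [0.68886829 0.25887003 0.14371177]
scene plate 2496 [0.52900766 0.23623292 0.11121702] [0.45618642 0.18051781 0.10218535] [0.5884694  0.32123591 0.12313019]
((521.4048461914062, 250.12399291992188), (130.46986389160156, 124.28056335449219), 84.27122497558594)
scene tab 371 [0.54814617 0.24215719 0.16605404] [0.53120298 0.23685577 0.14227769] [0.55888755 0.25205957 0.18435663]
((545.2760009765625, 243.1107940673828), (27.977529525756836, 14.931174278259277), 7.08611536026001)
tabtop 144 [0.54726759 0.24311024 0.17903201] 0.18435663262725116
box ((521.4007568359375, 248.29470825195312), (163.1413116455078, 343.3428649902344), 84.40046691894531)
bar 952 [ 9.9594724e-01 -8.9939222e-02  5.4327356e+02  2.4147839e+02] -0.09006093 [0.45514935 0.23055568 0.13003372] [0.61528643 0.2649864  0.15415193]
striker 524 [0.60042412 0.20892124 0.11810926] [0.68990774 0.25992545 0.14473076]
```

View pics/topz.png

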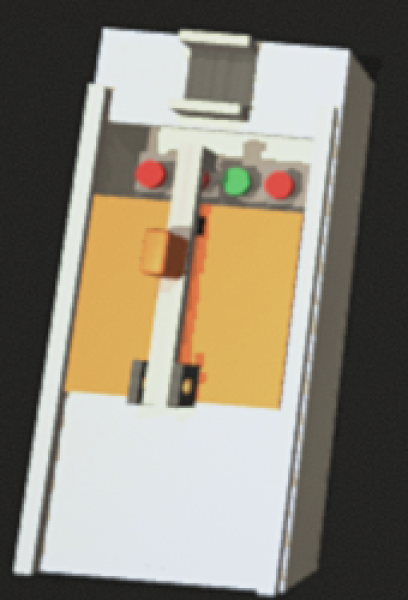

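Emit:
arm_command --pt "0 0 0" --pt "0 0 0" --pt "-20 -10 0" --pt "-40 -20 0" --pt "-40 -20 0" --pt "-40 -20 0" --pt "-40 -20 0" --pt "-40 -20 0" --pt "-40 -20 0" --pt "-40 -20 0" --roll '[-0.089, -0.089, 0, 0, 0, 0, 0, 0, 0, 0]' --jaw 1 --force 25

```text
t: 1.3
position: [0.4286, 0.3249, 0.2314]
tool_rot: [3.141, 0.0, 3.043]
ft_force: [-0.3, -0.7, 0.7]
finger_gap: 0.0856
```

```bash
cat > go.py <<'E'
from rig import r
import numpy as np
from scipy.spatial.transform import Rotation as R
def to(target):
    o=r.get_obs();p=np.array(o["position"]);M=R.from_euler("xyz",o["tool_rot"]).as_matrix()
    print("pos",p.round(4),"rpy",np.round(o["tool_rot"],4),"f",np.round(o["ft_force"],2),"gap",o["finger_gap"],"t",o["t"],"need tool mm",(M.T@(np.array(target)-p)*1000).round(1))
E
python3 -c "
from go import *
to([.545,.2437,.231])"
```

```text
pos [0.4286 0.3249 0.2314] rpy [3.1413e+00 2.0000e-04 3.0428e+00] f [-0.33 -0.69  0.68] gap 0.08557176239564196 t 1.3 need tool mm [-123.9  -69.3    0.4]
```

Emit:
arm_command --pt "-40 -22 0" --pt "-40 -22 0" --pt "-34 -19 0" --pt "0 0 0" --pt "0 0 0" --roll '[0, 0, 0, 0, 0]'

```text
t: 1.8
position: [0.5347, 0.2518, 0.2308]
tool_rot: [-3.142, -0.001, 3.041]
ft_force: [-0.1, 0.3, -0.0]
finger_gap: 0.0852
```

Run:
```python
from go import *
import cv2
to([.545,.2437,.231])
o=r.get_obs()
im,d=r.get_image("wrist");cv2.imwrite("pics/w1.png",im)
m=r.camera_model("wrist");K=m["mtx"];T=np.array(m["mount"])
v,u=np.mgrid[:480,:640]
P=np.stack([(u-K[0,2])/K[0,0]*d,(v-K[1,2])/K[1,1]*d,d],-1)
M=R.from_euler("xyz",o["tool_rot"]).as_matrix()
W=(P@T[:3,:3].T+T[:3,3])@M.T+o["position"]
np.save("w1W.npy",W)
hsv=cv2.cvtColor(im,cv2.COLOR_BGR2HSV)
org=(hsv[...,0]>5)&(hsv[...,0]<22)&(hsv[...,1]>140)&(d>0)
t=org&(W[...,2]>.15)
for lo in(.15,.175):
  p=W[org&(W[...,2]>lo)];print(len(p),p.mean(0) if len(p) else 0, cv2.minAreaRect((p[:,:2]*1000).astype(np.float32)) if len(p) else 0)
print(r.tip_of("wrist","orange_tab"))
```

```text
pos [0.5347 0.2518 0.2308] rpy [-3.1416e+00 -1.0000e-03  3.0413e+00] f [-0.13  0.33 -0.03] gap 0.08516214180218497 t 1.8 need tool mm [-11.1  -7.   -0.2]
1654 [0.53859642 0.24707023 0.18676896] ((536.8504028320312, 248.37893676757812), (139.07666015625, 40.252052307128906), 84.46896362304688)
1279 [0.54063874 0.2469329  0.1937493 ] ((536.8504028320312, 248.37893676757812), (139.07666015625, 40.252052307128906), 84.46896362304688)
[{'xy': [310.3, 275.3], 'conf': 0.74}]
```

View pics/w1.png

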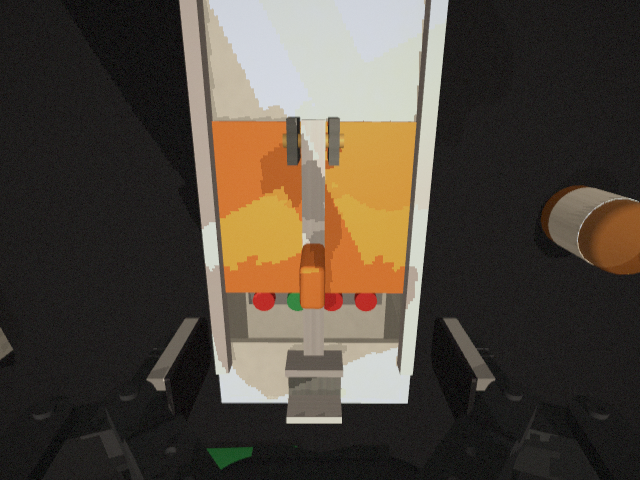

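Run:
```python
from go import *
import cv2
W=np.load("w1W.npy");im=cv2.imread("pics/w1.png")
hsv=cv2.cvtColor(im,cv2.COLOR_BGR2HSV)
k=np.zeros((480,640),bool);k[235:315,295:332]=1
z=W[...,2]
p=W[k&(z>.172)&(z<.19)&(hsv[...,1]>140)]
print(len(p),p.mean(0),p.min(0),p.max(0),cv2.minAreaRect((p[:,:2]*1000).astype(np.float32)))
y=np.array([-np.sin(-.098),np.cos(-.098),0]);x=np.array([np.cos(-.098),np.sin(-.098),0])
for n,a,b,c,e in[("bar",310,350,300,330),("strk",360,366,290,340),("strkcol",345,425,314,315),("barback",170,235,300,328)]:
    q=W[a:b,c:e].reshape(-1,3);
    if n=="strkcol": print((np.c_[q@x,q@y,q[:,2]])[::3].round(4))
    else: q=q[q[:,2]>.12];print(n,len(q),np.median(q,0),"y'",np.percentile(q@y,[2,50,98]))
print("tab x'y'",np.percentile(p@x,[1,99]),np.percentile(p@y,[1,99]))
to(p.mean(0))
```

```text
1141 [0.54209086 0.24633724 0.17890521] [0.53061343 0.23831033 0.17200742] [0.5569388  0.25373886 0.18144091] ((543.7416381835938, 245.94558715820312), (13.652365684509277, 26.064456939697266), 84.36018371582031)
bar 825 [0.59313837 0.24093115 0.13970255] y' [0.29101382 0.2977498  0.30449096]
  return _methods._mean(a, axis=axis, dtype=dtype,
  ret = um.true_divide(
Traceback (most recent call last):
IndexError: index -1 is out of bounds for axis 0 with size 0
```

Run:
```python
from go import *
W=np.load("w1W.npy")
x=np.array([np.cos(-.098),np.sin(-.098),0]);y=np.array([-x[1],x[0],0])
tc=np.array([.544,.2453,.161]);print("tab x'",tc@x, tc@y)
q=W[340:425,300];print(np.c_[np.arange(340,425),q@x,q@y,q[:,2]][::3].round(4))
to([.544,.2453,.146])
```

```text
tab x' 0.517388862624818 0.29734971806241417
[[ 3.400e+02  6.042e-01  2.860e-01  9.560e-02]
 [ 3.430e+02  6.053e-01  2.861e-01  9.830e-02]
 [ 3.460e+02  6.074e-01  2.861e-01  9.940e-02]
 [ 3.490e+02  6.099e-01  2.861e-01  9.990e-02]
 [ 3.520e+02  6.105e-01  2.862e-01  1.031e-01]
 [ 3.550e+02  6.114e-01  2.863e-01  1.058e-01]
 [ 3.580e+02  6.120e-01  2.865e-01  1.090e-01]
 [ 3.610e+02  6.116e-01  2.867e-01  1.134e-01]
 [ 3.640e+02  6.116e-01  2.869e-01  1.173e-01]
 [ 3.670e+02  6.103e-01  2.872e-01  1.226e-01]
 [ 3.700e+02  6.110e-01  2.873e-01  1.253e-01]
 [ 3.730e+02  6.145e-01  2.872e-01  1.243e-01]
 [ 3.760e+02  6.166e-01  2.872e-01  1.250e-01]
 [ 3.790e+02  6.386e-01  2.856e-01  1.006e-01]
 [ 3.820e+02  6.431e-01  2.854e-01  9.870e-02]
 [ 3.850e+02  6.462e-01  2.854e-01  9.870e-02]
 [ 3.880e+02  6.487e-01  2.853e-01  9.940e-02]
 [ 3.910e+02  6.514e-01  2.853e-01  9.980e-02]
 [ 3.940e+02  6.553e-01  2.852e-01  9.890e-02]
 [ 3.970e+02  6.554e-01  2.854e-01  1.025e-01]
 [ 4.000e+02  6.544e-01  2.856e-01  1.072e-01]
 [ 4.030e+02  6.551e-01  2.857e-01  1.099e-01]
 [ 4.060e+02  6.561e-01  2.858e-01  1.122e-01]
 [ 4.090e+02  6.546e-01  2.861e-01  1.172e-01]
 [ 4.120e+02  6.555e-01  2.862e-01  1.195e-01]
 [ 4.150e+02  6.549e-01  2.864e-01  1.234e-01]
 [ 4.180e+02  6.558e-01  2.865e-01  1.256e-01]
 [ 4.210e+02  6.596e-01  2.864e-01  1.247e-01]
 [ 4.240e+02  7.833e-01  2.779e-01 -7.000e-04]]
pos [0.5338 0.2529 0.2314] rpy [ 3.1413e+00 -3.0000e-04  3.0438e+00] f [ 0.68  0.29 -0.1 ] gap 0.08544085890734521 t 1.9 need tool mm [-11.   -6.6  85.4]
```

Emit:
arm_command --pt "-11 -6.6 0" --pt "0 0 20" --pt "0 0 30" --pt "0 0 25" --pt "0 0 10" --pt "0 0 0" --pt "0 0 0" --roll '[0, 0, 0, 0, 0, 0, 0]'

```text
t: 2.6
position: [0.5453, 0.2449, 0.1479]
tool_rot: [3.141, 0.002, 3.043]
ft_force: [0.2, 0.1, 0.5]
finger_gap: 0.0856
```

```bash
python3 -c "
from go import *
to([.544,.2453,.146])"
```

```text
pos [0.5453 0.2449 0.1479] rpy [3.1406e+00 1.9000e-03 3.0432e+00] f [0.22 0.14 0.53] gap 0.08558622719026197 t 2.6 need tool mm [1.3 0.2 1.9]
```

Good. Close gently.

Emit:
arm_command --pt "0 0 0" --pt "0 0 0" --pt "0 0 0" --pt "0 0 0" --pt "0 0 0" --pt "0 0 0" --pt "0 0 0" --pt "0 0 0" --roll '[0, 0, 0, 0, 0, 0, 0, 0]' --jaw -1 --force 25

```text
t: 3.4
position: [0.5449, 0.2459, 0.1467]
tool_rot: [3.139, 0.001, 3.043]
ft_force: [2.4, 5.1, -1.0]
finger_gap: 0.0136
```

Emit:
arm_command --pt "1 0 -3" --pt "1.5 0 -4" --pt "1.5 0 -4" --pt "2 0 -4" --pt "2 0 -4" --pt "2 0 -4" --pt "0 0 0" --pt "0 0 0" --roll '[0, 0, 0, 0, 0, 0, 0, 0]'

```text
t: 4.2
position: [0.534, 0.247, 0.1683]
tool_rot: [3.14, -0.002, 3.044]
ft_force: [-0.3, 8.0, -3.9]
finger_gap: 0.0136
```

Run:
```python
from go import *
import cv2
to([.545,.246,.147])
for c in ["wrist","scene"]:
    im,d=r.get_image(c);cv2.imwrite(f"pics/{c}2.png",im if c=="wrist" else cv2.resize(im[60:290,290:570],None,fx=2.5,fy=2.5))
```

```text
pos [0.534  0.247  0.1683] rpy [ 3.1397e+00 -2.1000e-03  3.0439e+00] f [-0.32  7.95 -3.91] gap 0.013609848693190226 t 4.2 need tool mm [-11.1   0.   21.3]
```

View pics/wrist2.png

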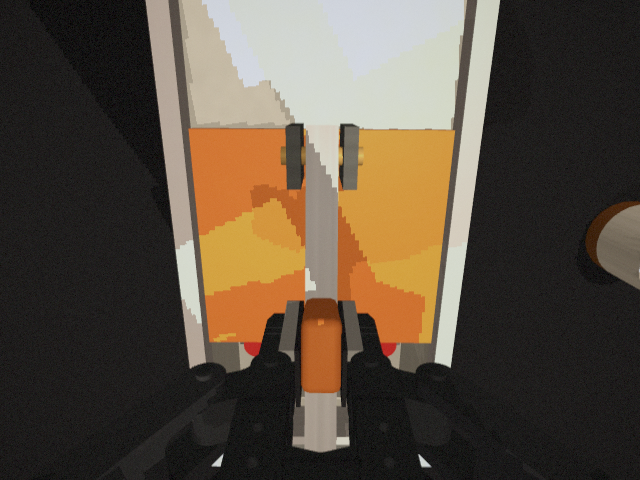

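View pics/scene2.png

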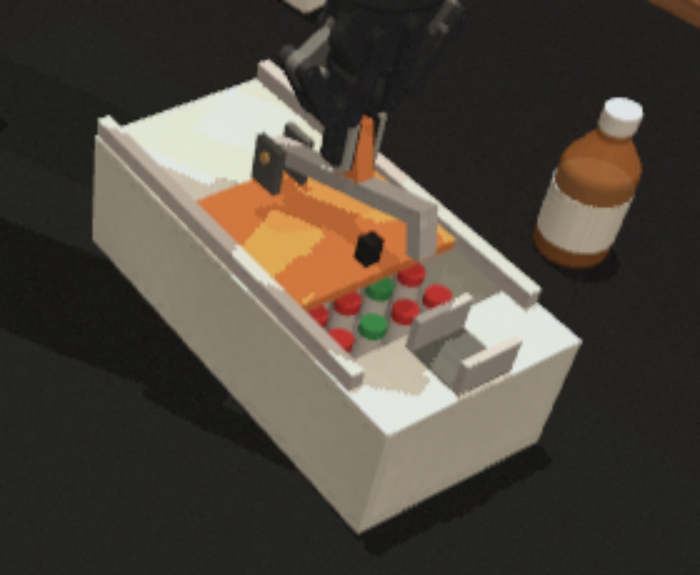

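Emit:
arm_command --pt "-4 1 0" --pt "-6 0 0" --pt "-8 0 0" --pt "-8 0 0" --pt "-8 0 0" --pt "-8 0 0" --pt "-6 0 0" --pt "-4 0 0" --pt "0 0 0" --pt "0 0 0" --roll '[0, 0, 0, 0, 0, 0, 0, 0, 0, 0]'

```text
t: 5.3
position: [0.585, 0.2417, 0.1675]
tool_rot: [-3.14, -0.007, 3.044]
ft_force: [-8.6, 4.3, -8.2]
finger_gap: 0.0137
```

Run:
```python
from go import *
import cv2
to([.534,.247,.168])
for c in ["wrist","scene"]:
    im,d=r.get_image(c);cv2.imwrite(f"pics/{c}3.png",im if c=="wrist" else cv2.resize(im[60:290,290:570],None,fx=2.5,fy=2.5))
```

```text
pos [0.585  0.2417 0.1675] rpy [-3.1403 -0.0068  3.0435] f [-8.58  4.32 -8.24] gap 0.01372746401532758 t 5.3 need tool mm [51.3  0.3 -0.1]
```

View pics/wrist3.png

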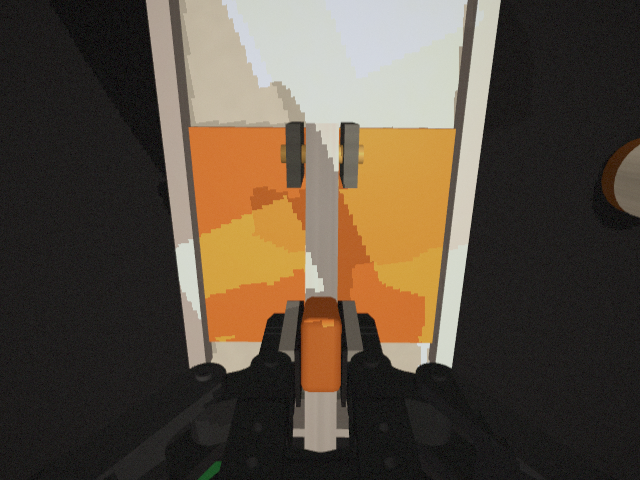

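View pics/scene3.png

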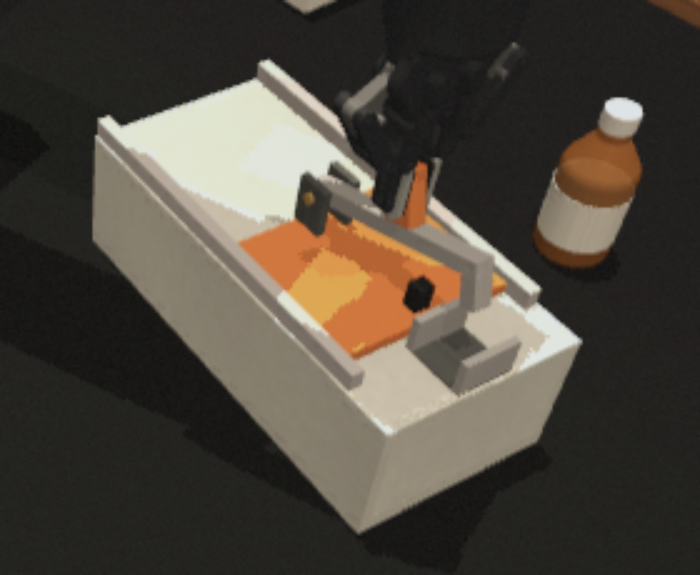

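Emit:
arm_command --pt "-2 0 0" --pt "-2 0 0" --pt "-2 0 0" --pt "-2 0 0" --pt "0 0 0" --roll '[0, 0, 0, 0, 0]'

```text
t: 5.9
position: [0.5898, 0.2411, 0.1643]
tool_rot: [-3.138, -0.017, 3.045]
ft_force: [-20.2, 5.0, -14.3]
finger_gap: 0.0135
```

Run:
```python
from go import *
import cv2
to([.534,.247,.168])
x=np.array([np.cos(-.098),np.sin(-.098),0]);y=np.array([-x[1],x[0],0])
def edge(c,im,d,pose=None):
    m=r.camera_model(c);K=m["mtx"];v,u=np.mgrid[:480,:640]
    P=np.stack([(u-K[0,2])/K[0,0]*d,(v-K[1,2])/K[1,1]*d,d],-1)
    W=(P-np.array(m["t"]).ravel())@m["R"]
    hsv=cv2.cvtColor(im,cv2.COLOR_BGR2HSV)
    o=(hsv[...,0]>5)&(hsv[...,0]<22)&(hsv[...,1]>140)&(hsv[...,2]>80)&(W[...,2]<.118)&(W[...,2]>.1)
    p=W[o];p=p[abs(p@y-.3)<.06]
    print(c,len(p),np.percentile(p@x,[.2,1,99,99.8]).round(4),np.percentile(p@y,[1,99]).round(4))
for c in ["top","scene"]:
    edge(c,cv2.imread(f"pics/{c}0.png"),np.load(f"{c}_d.npy"))
    im,d=r.get_image(c);cv2.imwrite(f"pics/{c}4.png",im);edge(c,im,d)
cv2.imwrite("pics/s4z.png",cv2.resize(im[60:290,290:570],None,fx=2.5,fy=2.5))
```

```text
pos [0.5898 0.2411 0.1643] rpy [-3.1378 -0.0171  3.0447] f [-20.25   5.03 -14.35] gap 0.013483913504713514 t 5.9 need tool mm [56.2  0.4 -2.7]
top 5037 [0.4347 0.4358 0.5533 0.5544] [0.2408 0.359 ]
top 2538 [0.485  0.4863 0.6048 0.6056] [0.2405 0.3001]
scene 2273 [0.4352 0.4365 0.5552 0.5559] [0.2407 0.3589]
scene 2333 [0.4865 0.4882 0.6065 0.6072] [0.2407 0.3572]
```

View pics/s4z.png

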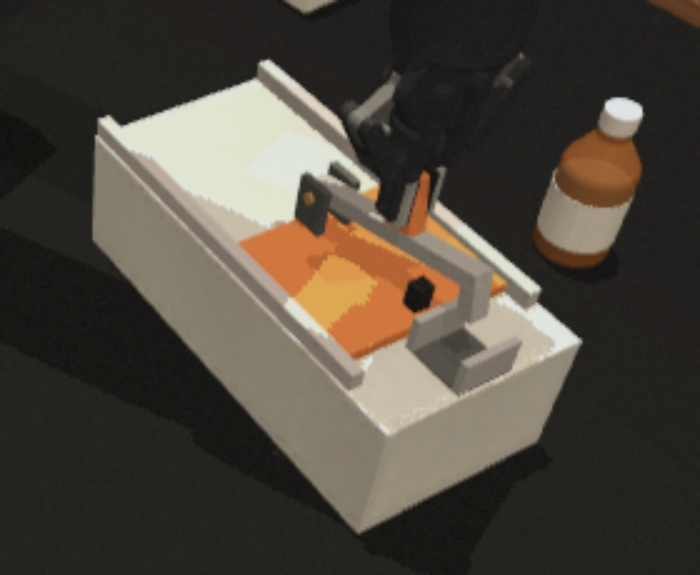

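View pics/top4.png

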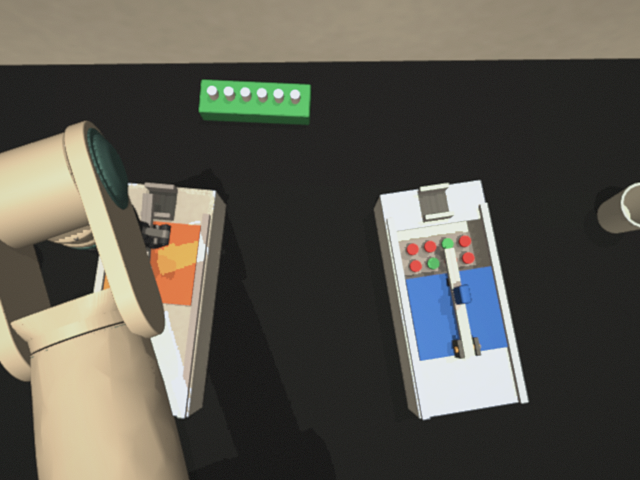

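Emit:
arm_command --pt "1 0 3" --pt "0 0 3" --pt "0 0 3" --pt "-1 0 3" --pt "-1 0 3" --pt "-1 0 3" --pt "0 0 0" --pt "0 0 0" --roll '[0, 0, 0, 0, 0, 0, 0, 0]'

```text
t: 6.8
position: [0.5973, 0.2404, 0.1522]
tool_rot: [3.141, 0.002, 3.042]
ft_force: [1.6, 3.3, 2.7]
finger_gap: 0.0135
```

Run:
```python
from go import *
import cv2
to([.596,.2409,.1467])
im,d=r.get_image("scene");cv2.imwrite("pics/s5z.png",cv2.resize(im[60:290,290:570],None,fx=2.5,fy=2.5))
```

```text
pos [0.5973 0.2404 0.1522] rpy [3.1408e+00 2.1000e-03 3.0425e+00] f [1.56 3.31 2.72] gap 0.013531984526757697 t 6.8 need tool mm [1.4 0.3 5.5]
```

View pics/s5z.png

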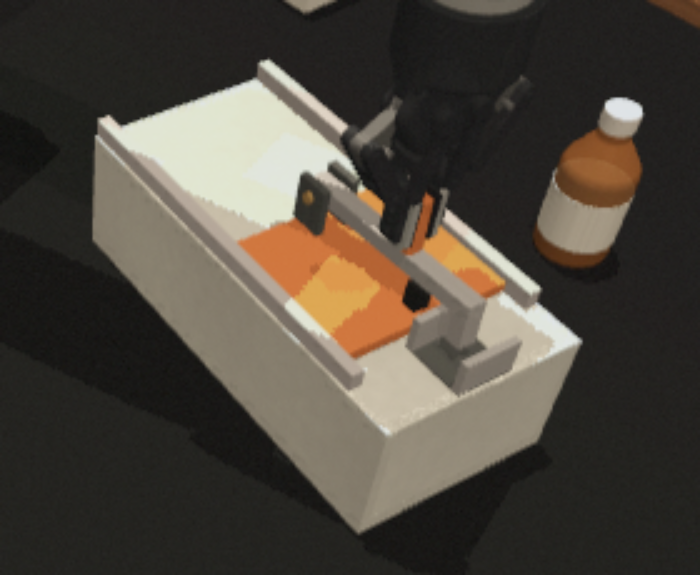

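The nose at (458,335) is now behind the striker and the hatch hasn't moved. I'll release so the bar drops.

Emit:
arm_command --pt "0 0 3" --pt "0 0 0" --pt "0 0 0" --pt "0 0 0" --pt "0 0 0" --pt "0 0 0" --pt "0 0 0" --roll '[0, 0, 0, 0, 0, 0, 0]' --jaw 1

```text
t: 7.55
position: [0.5966, 0.2404, 0.1483]
tool_rot: [3.142, 0.0, 3.043]
ft_force: [-0.0, 0.3, 0.2]
finger_gap: 0.0853
```

Emit:
arm_command --pt "0 0 -10" --pt "0 0 -25" --pt "0 0 -35" --pt "0 0 -25" --pt "0 0 0" --pt "0 0 0" --roll '[0, 0, 0, 0, 0, 0]'

```text
t: 8.15
position: [0.5967, 0.2405, 0.2441]
tool_rot: [3.141, 0.001, 3.043]
ft_force: [-0.6, -0.3, -0.5]
finger_gap: 0.0853
```

Run:
```python
from go import *
import cv2
to([.596,.2409,.1467])
x=np.array([np.cos(-.098),np.sin(-.098),0]);y=np.array([-x[1],x[0],0])
im,d=r.get_image("scene");cv2.imwrite("pics/s6z.png",cv2.resize(im[60:290,290:570],None,fx=2.5,fy=2.5))
def an(im,d):
    m=r.camera_model("scene");K=m["mtx"];v,u=np.mgrid[:480,:640]
    P=np.stack([(u-K[0,2])/K[0,0]*d,(v-K[1,2])/K[1,1]*d,d],-1)
    W=(P-np.array(m["t"]).ravel())@m["R"]
    hsv=cv2.cvtColor(im,cv2.COLOR_BGR2HSV)
    o=(hsv[...,0]>5)&(hsv[...,0]<22)&(hsv[...,1]>140)&(hsv[...,2]>80)&(abs(W@y-.3)<.06)&(abs(W@x-.5)<.12)
    p=W[o&(W[...,2]<.118)&(W[...,2]>.1)];t=W[o&(W[...,2]>.145)]
    print("plate",np.percentile(p@x,[.2,1,99,99.8]).round(4),"tab",t.mean(0).round(4),(t.mean(0)@x).round(4),np.percentile(t[:,2],[2,98]),cv2.minAreaRect((t[:,:2]*1000).astype(np.float32)))
    b=W[(W[...,2]>.13)&(W[...,2]<.16)&(abs(W@y-.2973)<.006)&(hsv[...,1]<90)]
    b=b[(b@x>.44)&(b@x<.66)];i=np.polyfit(b@x,b[:,2],1);print("bar slope",i,len(b),"xmax",(b@x).max())
an(cv2.imread("pics/scene0.png"),np.load("scene_d.npy"));an(im,d)
im,d=r.get_image("wrist");cv2.imwrite("pics/w6.png",im)
```

```text
pos [0.5967 0.2405 0.2441] rpy [3.1409e+00 1.3000e-03 3.0429e+00] f [-0.57 -0.3  -0.49] gap 0.08531998745166194 t 8.15 need tool mm [ 0.9  0.2 97.4]
plate [0.4352 0.4365 0.5552 0.5559] tab [0.5481 0.2422 0.1671] 0.5218 [0.14571196 0.18343171] ((545.2760009765625, 243.1107940673828), (27.977529525756836, 14.931174278259277), 7.08611536026001)
bar slope [-0.00525426  0.14212625] 600 xmax 0.5889222035668565
plate [0.4848 0.4868 0.6055 0.6063] tab [0.598  0.237  0.1673] 0.572 [0.14644562 0.1832148 ] ((595.773681640625, 239.0089874267578), (28.16817283630371, 13.705611228942871), 2.961568593978882)
bar slope [-0.0090738   0.14507158] 628 xmax 0.6582443354056859
```

View pics/s6z.png

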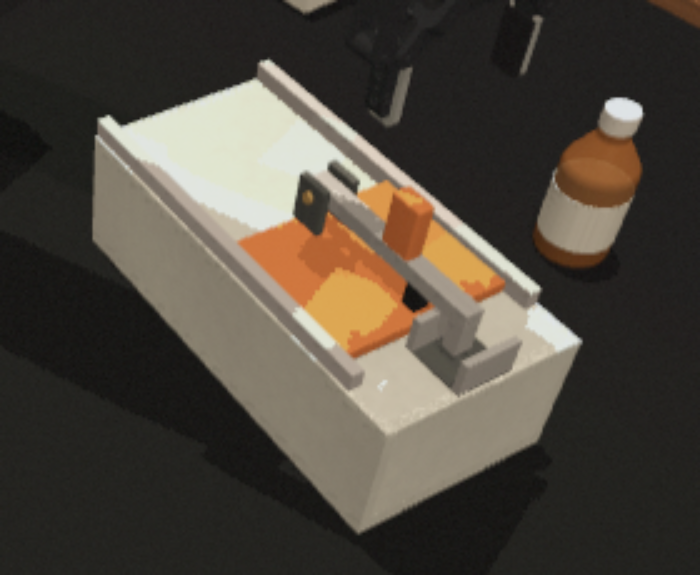

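View pics/w6.png

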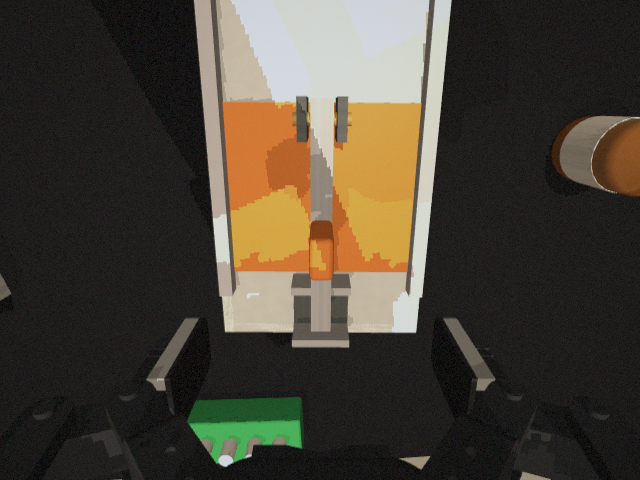

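Run:
```python
from go import *
import cv2
im,d=r.get_image("scene");cv2.imwrite("pics/scene7.png",im)
a=cv2.imread("pics/scene4.png",0).astype(np.float32);b=im[...,:].copy();b=cv2.cvtColor(b,cv2.COLOR_BGR2GRAY).astype(np.float32)
for n,(r0,r1,c0,c1) in {"lug":(124,158,405,424),"plate corner":(180,208,410,440),"fixed ref":(200,260,300,440),"striker rear":(190,222,470,500)}.items():
    A=a[r0:r1,c0:c1];B=b[r0:r1,c0:c1]
    w=np.eye(2,3,dtype=np.float32)
    try:
        cc,w=cv2.findTransformECC(A,B,w,cv2.MOTION_TRANSLATION,(3,200,1e-6),None,3);print(n,cc,w[:,2])
    except Exception as e:print(n,"fail")
```

```text
lug 0.9271615001731873 [-0.46403965 -0.078757  ]
plate corner 0.761051064397109 [0.03476947 0.40515703]
fixed ref 0.9982873744315965 [-0.10014234 -0.110852  ]
striker rear 0.9184708262467811 [0.23052718 0.02282271]
```

Bar is level again in the catch (tab back at its starting height). Lug shift suggests the hatch might have eased back a fraction of a mm, so I'll confirm the stop with a light push on the tab from behind with shut fingers.

Emit:
arm_command --pt "20 0 0" --pt "22 0 0" --pt "0 0 0" --pt "0 0 0" --pt "0 0 0" --pt "0 0 25" --pt "0 0 30" --pt "0 0 25" --pt "0 0 5" --pt "0 0 0" --roll '[0, 0, 0, 0, 0, 0, 0, 0, 0, 0]' --jaw -1 --force 20

```text
t: 9.3
position: [0.5548, 0.2443, 0.1575]
tool_rot: [-3.141, -0.002, 3.042]
ft_force: [-0.0, 0.3, 1.5]
finger_gap: -0.0004
```

Emit:
arm_command --pt "-5 0 0" --pt "-3 0 0" --pt "-2 0 0" --pt "-2 0 0" --pt "0 0 0" --pt "0 0 0" --roll '[0, 0, 0, 0, 0, 0]'

```text
t: 9.9
position: [0.5667, 0.2434, 0.1584]
tool_rot: [3.141, 0.0, 3.043]
ft_force: [-1.1, 0.2, -0.1]
finger_gap: -0.0003
```

Emit:
arm_command --pt "-1.5 0 0" --pt "-1.5 0 0" --pt "-1 0 0" --pt "0 0 0" --roll '[0, 0, 0, 0]'

```text
t: 10.3
position: [0.5708, 0.243, 0.1583]
tool_rot: [3.141, -0.0, 3.043]
ft_force: [0.2, 0.5, 0.3]
finger_gap: 0.0002
```

Emit:
arm_command --pt "-1 0 0" --pt "-1 0 0" --pt "0 0 0" --roll '[0, 0, 0]'

```text
t: 10.6
position: [0.572, 0.2429, 0.1582]
tool_rot: [-3.141, -0.002, 3.043]
ft_force: [-5.5, -0.6, 0.9]
finger_gap: -0.0002
```

Emit:
arm_command --pt "-1 0 0" --pt "-1 0 0" --pt "0 0 0" --pt "0 0 0" --roll '[0, 0, 0, 0]'

```text
t: 11.0
position: [0.5721, 0.243, 0.1582]
tool_rot: [-3.14, -0.007, 3.044]
ft_force: [-16.2, -1.9, 5.4]
finger_gap: 0.0001
```

Hard stop: 2 mm more commanded gave 0.1 mm of motion and the force rose to 16 N, so the hatch is fully shut. Back off and retreat.

Emit:
arm_command --pt "4 0 0" --pt "6 0 0" --pt "4 0 -5" --pt "0 0 -25" --pt "0 0 -40" --pt "0 0 -40" --pt "20 0 -20" --pt "0 0 0" --pt "0 0 0" --pt "0 0 0" --roll '[0, 0, 0, 0, 0, 0, 0, 0, 0, 0]'

```text
t: 12.0
position: [0.5408, 0.2457, 0.2864]
tool_rot: [-3.14, -0.002, 3.043]
ft_force: [-0.5, 0.3, -0.2]
finger_gap: 0.0
```

Run:
```python
from go import *
import cv2
to([.596,.2409,.1467])
im,d=r.get_image("scene");cv2.imwrite("pics/s8.png",im)
a=cv2.imread("pics/scene4.png",0).astype(np.float32);b=cv2.cvtColor(im,cv2.COLOR_BGR2GRAY).astype(np.float32)
A=a[124:158,405:424];B=b[124:158,405:424]
print(cv2.findTransformECC(A,B,np.eye(2,3,dtype=np.float32),0,(3,200,1e-6),None,3))
```

```text
pos [0.5408 0.2457 0.2864] rpy [-3.1403e+00 -2.4000e-03  3.0426e+00] f [-0.5   0.31 -0.23] gap 2.3638829396217893e-05 t 12.0 need tool mm [-55.8   0.9 139.6]
(0.977182198907211, array([[ 1.        ,  0.        , -0.06417793],
       [ 0.        ,  1.        , -0.17402597]], dtype=float32))
```

View pics/s8.png

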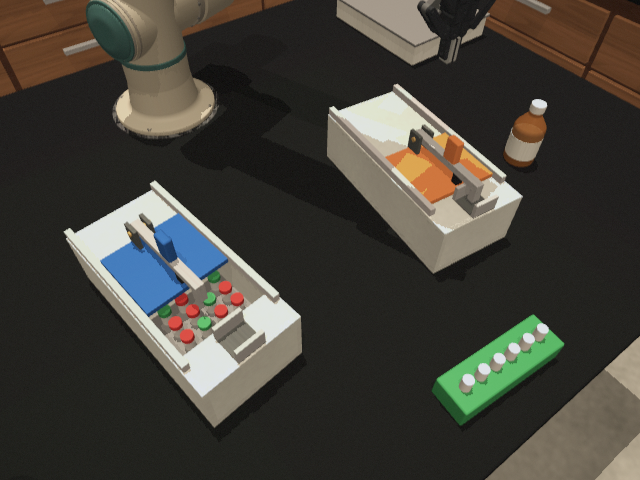

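The orange hatch is shut with its nose in the catch near (475,188). The blue box looks unchanged and the gripper is clear.

```bash
python3 -c "
from rig import r
print(r.hand_in())"
```

```text
the job is handed in; nothing more can be done
None
```

The orange box is closed and latched, and the job is handed in at about 12 s of the 32 s allowed. I pinched the orange tab, raised the bar to about 0.3 rad and drew the hatch about 51 mm to its stop. Then I lowered the nose behind the striker and released the bar.

**Checks that agreed:**
- **Bar:** It is level again, with the tab back at its starting height and the nose in the catch.
- **Hatch:** A light push on the tab with the fingers shut met a hard stop. Commanding 2 mm more moved the hatch 0.1 mm while the force rose to 16 N. Its final position matches where it stood at the stop while the bar was raised, to within about 0.2 pixel.
- **Blue box and clearance:** The blue box looks unchanged, and the arm was clear of everything at the end.

**Checks that disagreed:**
- **Travel to shut:** I first estimated about 58 mm from the wrist picture, but the hatch stopped at about 51 mm. I trusted the felt stop and the camera measurements of the plate.
- **After release:** One noisy image comparison suggested the hatch had eased back by up to about 1 mm. That is why I made the push, which fully seated the hatch with the bar already in the catch.

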